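# Latch the bread cupboard

### The arm

A 7-joint arm with a two-finger parallel gripper is mounted at the origin on the work surface. World frame = base frame: x ahead of the robot, y to its left, z up, the work surface at z = 0. Lengths are in m, angles in rad, forces in N, time in s.
With the tool pointing down it reaches from about 0.425 to 0.925 m from the base axis. Payload 6.8 kg.
Tool frame: the origin (TCP) lies on the centre line of the jaws, within the pads' length; the fingertips stand 25 mm ahead of it and the grasp point (between the pads) lies 6 mm ahead of it; z points along the fingers, y is the direction in which the jaws open and shut (so a half turn about z gives the same grasp; the last joint's range is limited). The gripper opens to 85 mm and grips with 20 to 120 N. Pads are 22 mm wide; open, the fingers measure 114 mm over their backs; the gripper's body (76 mm by 85 mm) begins 54 mm behind the grasp point. The pads swing forward as they close: fully open they stand 13 mm farther back than shut.
Start: joints at [-1.452, 0.477, 0.022, 1.555, -0.011, 1.109, -0.083], TCP at [0.152, 0.658, 0.256] pointing down, gripper open.
Joint ranges: [-2.96, 2.96], [-0.34, 2.1], [-1.41, 1.46], [0.24, 2.44], [-1.37, 4.51], [0.17, 1.92], [-2.96, 2.96]. Speed limits (rad/s): [2.39, 2.39, 3.14, 3.14, 3.14, 3.14, 3.14].

### API

Orientations are given as a unit quaternion [w, x, y, z].
In Python, from station import status, cams, order, models gives the robot as it stands.
- The arm moves only by the tool move_arm, never from a script. Its argument "steps" is one flat list of numbers, 7 for each row, row after row: the gripper's target within -1 to 1 (fully open at 1, half-way at 0, shut at -1), then the shift along the world's x, y, z in cm, then the turn, a rotation vector about the world's x, y, z in degrees. A call has 1 to 8 rows; each row shifts and turns the commanded pose from where the row before left it; what a row does not reach is not made up. A row lasts 1/10 s, in which the tool goes at most 50 mm and 8.59 degrees, less where a joint would pass 70% of its speed; a pose out of reach is approached as far as the arm can. A call with a gripper value outside its range is refused whole. The fingers move at their own pace and stop on an object; "newtons" is the grip in N (left out, the last holds). Time passes only in rows, so rows that do not move let the fingers close. It gives the time, the measured TCP pose, the force and the opening at its end, in the units of the state.
- status.get_obs(): the state, without advancing time (a new reading comes with each control period).
- cams.read_camera(name): name is "scene" or "side" or "wrist"; returns a dict with "pixels" (480x640x3 uint8, red, green, blue), "mtx" (3x3 intrinsics, pixels), "dist_coeffs" ([k1, k2, p1, p2, k3] as OpenCV has them; the pictures are not rectified), "T" (4x4, takes a point from camera to world coordinates); the wrist camera has in their place "T_tool_cam" (4x4, takes a point from camera to tool coordinates, whose origin is the TCP and whose axes are the flange's). Camera axes: x right, y down, z forward; pixel columns grow to the right and rows downward; lengths in m; the calibration is good to about 2 mm. A picture is of the moment at which its call begins: read the wrist's pose just before it. There is no depth.
- order.hand_in(): hands the job in, once; it reports no verdict.
Trained networks look in the newest picture that a camera, given by its name, has taken for a name from the list of things; names that differ only in an ending like _2 or _b are one class to them, and where a whole thing is asked for, a point or a joint stands for the part that bears it (a point fixed in the world has none). Each returns a list of dicts, best first, with "score" (0 to 1); they miss things now and then, are a little off and sometimes report something else, mostly with a low value. They report only what shows in the picture. A call takes as long as a camera call.
- models.silhouettes(camera, query): "region" (480x640 bool, what is visible of it) and "box" ([centre column, centre row, width, height] in pixels, round what is visible of it).
- models.place_of(camera, query): "position" ([row, column] in pixels: a listed point, or the origin of a listed thing).
The state is a dict: "t": time; "q": joint angles; "joint_vel": joint speeds; "joint_torque": joint torques, N m; "eef_pos": TCP position; "tool_rot": TCP orientation; "contact_force": force on the tool from outside, world axes, zero at the start; "torque": the same for the moment, N m; "gripper_width": opening from 0.0 (shut) to 1.0 (fully open).
Only numpy, scipy, OpenCV 4.12 (cv2) and the standard library are available. Lean on these libraries where they do the work, as an engineer would, in place of code of your own. Each camera call takes 0.05 s, during which the arm holds its last target.

### The job

The bread cupboard has been left ajar. Shut it properly: lift the drop bar of its latch clear over the keeper, press the door gently home on its rubber seal, and let the bar down fully into the keeper's notch so that it holds the door shut. Do not ram the bar into the keeper or crush the seal, and leave the other things on the counter and on the cupboard where they are.

Things in the scene. Friction and masses are not known exactly. Their poses are not given: they have to be found in the camera images.
- cupboard: Cream-painted wooden bread cupboard with a wooden top, 360 mm wide, 220 deep, 235 high, fixed to the counter. Origin: centre of its underside. Its front looks along its own -x, z is up. Seen from the front the door's hinge is on the right (own -y), the latch on the left (own +y), near the top. The hinge-side stile's front face lies at own x = -110 mm.
- door (a joint): Angle of the inset door, rad: 0 is flush with the hinge-side stile, positive is open (free edge swung out to the front). 256 mm wide, 18 thick, top edge 17 mm below the cupboard's top. The upright hinge axis lies in the plane of its front face, at the cupboard's own x = -110, y = -130 mm. A little stiff: the door stays where it is left.
- bar (a joint): Angle of the latch's drop bar on the door, rad: positive is tip up. It falls by its own weight (some 0.22 kg). -0.045: lower stop, where it hangs while the door is open; 0: level, as when seated on the notch floor; 0.2: upper stop. It clears the nose above 0.09. If the door is let go with the bar half down, the seal pushes the bar onto the nose and friction holds it up.
- lift_knob (a point): Middle of the bar's lift knob, a plain round dark steel stud, 14 mm thick, standing 36 mm out of the bar, square to the door. This point is 34 mm in front of the door's face (the stud's end 50 mm), 215 mm from the hinge axis along the door, 95 mm from the bar's pivot towards the free edge, 38 mm below the cupboard's top when the bar is level. x points into the door, y to the bar's tip.
- bar_over_keeper (a point): On the bar's lower edge, mid-thickness, where it crosses the keeper: 278 mm from the door's hinge, 158 mm from the bar's pivot. The bar is flat blackened steel 197 mm long, 20 high, 6 thick, from 8 to 14 mm in front of the door's face; its tip reaches some 38 mm past the door's free edge.
- keeper: Dark steel keeper on the latch-side stile: a plate with a hook 8 mm wide. Origin: on the stile's face at notch floor height (187 mm above the counter), axes as the cupboard's. The hook's notch is 10.5 mm wide, then comes its nose, 9.5 mm thick, 14 mm above the notch floor, square: it does not lift the bar by itself. Over 25 N on the keeper is ramming.
- keeper_notch (a point): Nominal middle of the notch floor, 11 mm in front of the stile (nominal nose: 16.5 to 26 mm). Hook and seal are adjusted together in slots: the real hook is clamped anywhere from 5 mm nearer the stile to 4 mm farther out, and the pose does not show it. So the door's home lies anywhere from -0.018 to 0.014 rad: find it by feel.
- seal: Rubber seal strip, 170 mm high, behind the door's latch edge, 249 mm from the hinge. Origin: in its fixed channel. The door meets the rubber 7 mm before home; it pushes back with 2 N at first and 2 N more per mm: about 12 N where the bar just fits behind the nose (2.5 mm before home at the keeper), 16 N at home, then it is solid. Over 18 N crushes it.
- lantern: small white ceramic house, 60 mm wide, about 85 mm high, standing on the back half of the cupboard's top; leave it. Origin: centre of its underside.
- kettle: brushed steel gooseneck kettle, body 156 mm in diameter, 148 mm high; leave it. Origin: centre of its underside.
- grinder: hand coffee grinder, upright cylinder 56 mm in diameter, 214 mm high with its crank; leave it. Origin: centre of its underside.
- scale: flat black coffee scale, 190 x 130 x 24 mm; leave it. Origin: centre of its underside.
- carafe: glass carafe with a white ceramic dripper on it, 112 mm in diameter, 145 mm high; leave it. Origin: centre of its underside.
- mug: white mug, 80 mm in diameter, 90 mm high; leave it. Origin: centre of its underside.
- bean_jar: amber glass jar with a wooden cap, 84 mm in diameter, 120 mm high; leave it. Origin: centre of its underside.
- spoon: spoon lying flat, 160 mm long; leave it. Origin: under its middle.

How it is judged:
On the way, in this order (a step that is already met when the one before it is completed fails the run):
1. the bar is lifted above the keeper's nose while it is still in front of it (z of bar_over_keeper in the frame of keeper above 0.014 m and x of bar_over_keeper in the frame of keeper below -0.033 m), for 0.05 s.
2. the raised bar is brought over the nose and behind it by pressing the door home (x of bar_over_keeper in the frame of keeper above -0.018 m and z of bar_over_keeper in the frame of keeper above 0.006 m), for 0.02 s.
At the end, for the whole second after the job is handed in: the door is shut and held by the bar: where it crosses the keeper the bar lies behind the nose (its middle less than 19.5 mm in front of the stile, wherever the hook is clamped) with its lower edge within 3 mm of the notch floor; door and bar at rest (x of bar_over_keeper in the frame of keeper above -0.0195 m and z of bar_over_keeper in the frame of keeper between -0.003 and 0.003 m and velocity of joint door between -0.05 and 0.05 rad/s and velocity of joint bar between -0.1 and 0.1 rad/s); the robot touches nothing.
It fails at once if the keeper is rammed or loaded with more than 25 N (contact force between keeper and anything else above 25 N).
It fails at once if the seal is crushed with more than 18 N (contact force between seal and anything else above 18 N).
It fails at once if a bystander is pushed by more than 25 mm or tipped (distance of any of lantern, kettle, grinder, scale, carafe, mug, bean_jar, spoon from where it was at the start of the episode above 0.025 m or angle between any of kettle, grinder, carafe, mug, bean_jar, lantern's own z axis and vertical above 0.5 rad).
It also fails if it takes over 56 s, if anything falls off the work surface, if the arm or the gripper's body presses on something with over 40 N, if the wrist force passes 120 N, or if a joint passes its speed limit or range.

## Working session

There is one attempt and no reset: what is moved stays moved. The work goes in short steps, Python scripts to look and compute and a tool call to move; the robot and the scene stay as the last step left them, time stands still between calls to the robot, and variables do not carry over. Pictures are saved under pics/ and viewed, and the job is handed in when it is done.

Besides the shell and the picture viewer there is one more tool, called after "Request:" by a JSON object that holds its "fn" and its "kwargs", one argument or row to a line. move_arm: Moves the arm, as the interface text tells. Its arguments: {"type":"object","properties":{"steps":{"type":"array"},"newtons":{"type":"number"}},"required":["steps"]}

```bash
ls; mkdir -p pics
python3 - <<'E'
from station import status,cams,models
import cv2,numpy as np
o=status.get_obs();print({k:np.round(v,3) for k,v in o.items()})
for n in ["scene","side","wrist"]:
    c=cams.read_camera(n);cv2.imwrite(f"pics/{n}0.png",c["pixels"][:,:,::-1])
    np.savez(f"{n}0.npz",**{k:np.array(v) for k,v in c.items()})
    print(n,np.round(c["mtx"],1).tolist(),np.round(c["dist_coeffs"],3),np.round(c.get("T",c.get("T_tool_cam")),3).tolist())
    for q in ["cupboard","door","bar","lift_knob","bar_over_keeper","keeper","keeper_notch","lantern","kettle","grinder","scale","carafe","mug","bean_jar","spoon"]:
        try:
            print(n,q,[(np.round(r["position"],1).tolist(),round(r["score"],2)) for r in models.place_of(n,q)][:2])
        except Exception as e: print(q,e)
E
```

```text
pics
{'t': np.float64(0.0), 'q': array([-1.452,  0.478,  0.022,  1.556, -0.011,  1.109, -0.083]), 'joint_vel': array([ 0.   ,  0.001,  0.001, -0.   ,  0.001,  0.001,  0.   ]), 'joint_torque': array([ 0.0000e+00, -5.9646e+01,  1.6080e+00, -2.8120e+01,  1.2000e-02,
        9.0000e-03, -0.0000e+00]), 'eef_pos': array([0.152, 0.657, 0.255]), 'tool_rot': array([-0.   ,  0.113,  0.994, -0.001]), 'contact_force': array([-1.064, -0.574,  0.352]), 'torque': array([ 0.027, -0.006, -0.003]), 'gripper_width': np.float64(1.003)}
scene [[589.8, 0.0, 323.5], [0.0, 589.8, 238.6], [0.0, 0.0, 1.0]] [-0.201  0.     0.     0.     0.   ] [[-0.381, 0.714, -0.587, 1.321], [0.925, 0.294, -0.242, 0.203], [-0.0, -0.635, -0.772, 1.158], [0.0, 0.0, 0.0, 1.0]]
scene cupboard []
door it knows: bar_over_keeper, bean_jar, carafe, cupboard, grinder, keeper, keeper_notch, kettle, lantern, lift_knob, mug, scale, seal, spoon
bar it knows: bar_over_keeper, bean_jar, carafe, cupboard, grinder, keeper, keeper_notch, kettle, lantern, lift_knob, mug, scale, seal, spoon
scene lift_knob [([278.0, 355.8], 0.6)]
scene bar_over_
[... 1628 characters left out ...]
], [0.0, 422.6, 246.5], [0.0, 0.0, 1.0]] [-0.103  0.     0.     0.     0.   ] [[0.0, -0.962, -0.272, 0.07], [1.0, -0.0, 0.001, -0.0], [-0.001, -0.272, 0.962, -0.119], [0.0, 0.0, 0.0, 1.0]]
wrist cupboard []
door it knows: bar_over_keeper, bean_jar, carafe, cupboard, grinder, keeper, keeper_notch, kettle, lantern, lift_knob, mug, scale, seal, spoon
bar it knows: bar_over_keeper, bean_jar, carafe, cupboard, grinder, keeper, keeper_notch, kettle, lantern, lift_knob, mug, scale, seal, spoon
wrist lift_knob []
wrist bar_over_keeper []
wrist keeper []
wrist keeper_notch []
wrist lantern []
wrist kettle []
wrist grinder []
wrist scale []
wrist carafe []
wrist mug []
wrist bean_jar []
wrist spoon []
```

View pics/scene0.png

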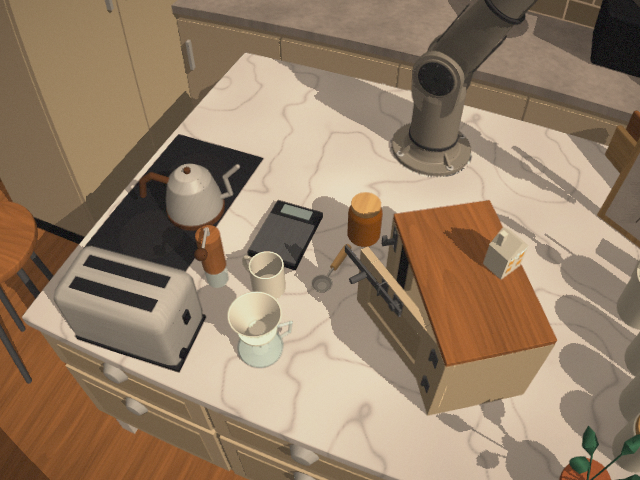

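View pics/side0.png

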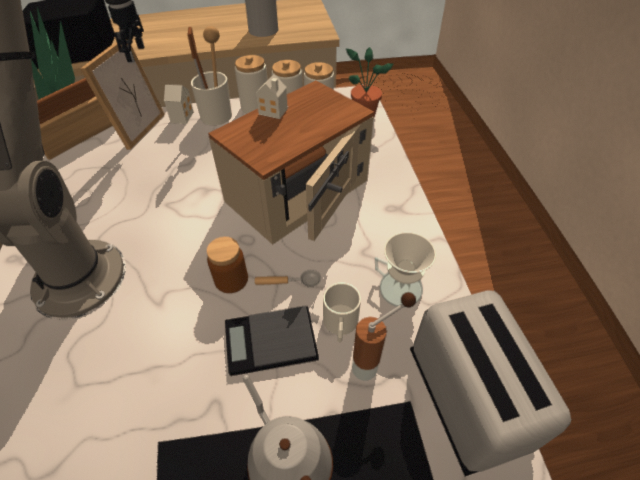

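View pics/wrist0.png

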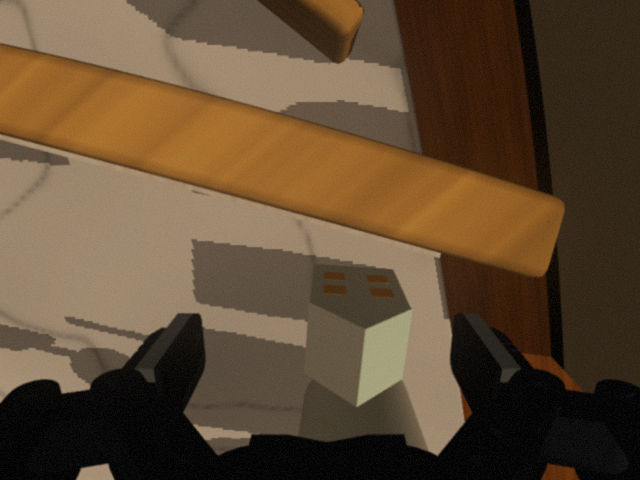

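Run:
```python
import cv2
a=cv2.imread("pics/scene0.png")[180:430,330:570];cv2.imwrite("pics/sc_crop.png",cv2.resize(a,None,fx=2.5,fy=2.4,interpolation=cv2.INTER_CUBIC)[:600])
a=cv2.imread("pics/side0.png")[80:250,200:400];cv2.imwrite("pics/si_crop.png",cv2.resize(a,None,fx=3.5,fy=3.5,interpolation=cv2.INTER_CUBIC))
```

```text
(no output)
```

View pics/sc_crop.png

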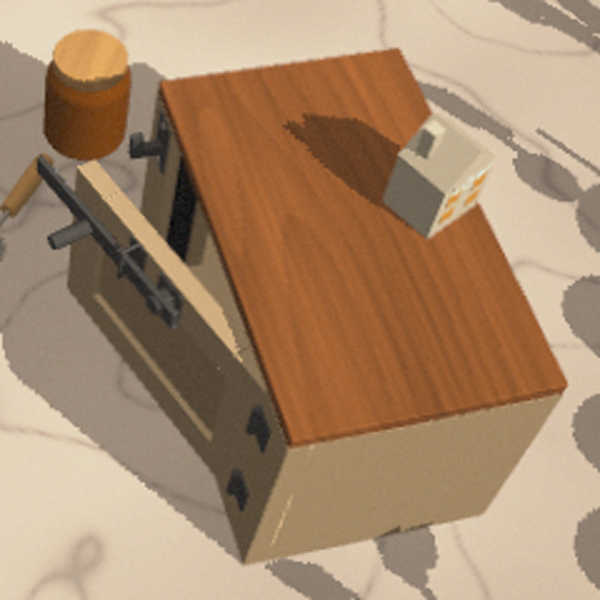

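View pics/si_crop.png

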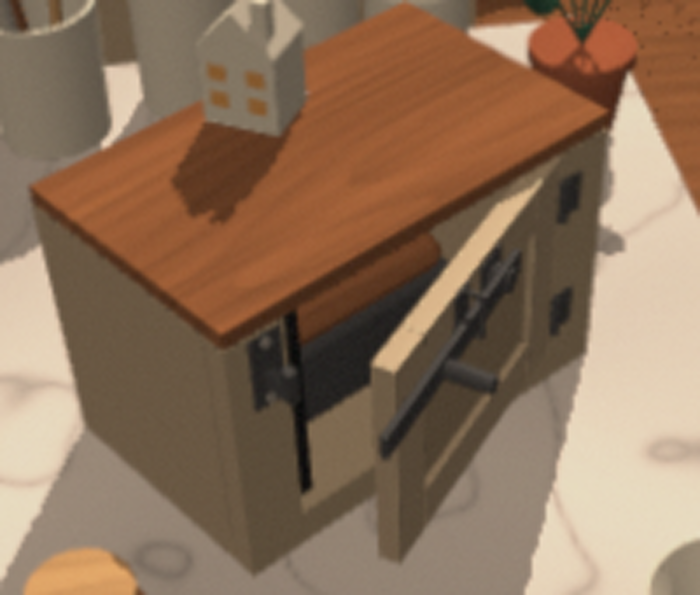

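```bash
cat > h.py <<'E'
import numpy as np,cv2
from scipy.optimize import least_squares
def load(n):
    d=np.load(n+"0.npz");return {k:d[k] for k in d}
C={n:load(n) for n in("scene","side")}
def proj(n,P):
    c=C[n];T=np.linalg.inv(c["T"]);r,_=cv2.Rodrigues(T[:3,:3])
    return cv2.projectPoints(np.array(P,float).reshape(-1,1,3),r,T[:3,3],c["mtx"],c["dist_coeffs"])[0].reshape(-1,2)
def own2w(p,own):
    c,s=np.cos(p[2]),np.sin(p[2]);o=np.array(own,float).reshape(-1,3)
    return np.c_[p[0]+c*o[:,0]-s*o[:,1],p[1]+s*o[:,0]+c*o[:,1],o[:,2]]
def door(th,r,n,z): # own coords: r along door, n in front of face
    return [-.110-r*np.sin(th)-n*np.cos(th),-.130+r*np.cos(th)-n*np.sin(th),z]
E
python3 - <<'E'
from h import *
sc=lambda x,y:(330+x/2.5,180+y/2.4); si=lambda x,y:(200+x/3.5,80+y/3.5)
H=.235
obs=[("scene",(-.11,.18,H),sc(162,82)),("scene",(.11,.18,H),sc(400,50)),("scene",(.11,-.18,H),sc(566,385)),("scene",(-.11,-.18,H),sc(290,444)),("scene",(-.11,-.18,0),sc(246,563)),
("side",(-.11,.18,H),si(222,337)),("side",(.11,.18,H),si(33,188)),("side",(.11,-.18,H),si(405,3)),("side",(-.11,-.18,H),si(606,115)),("side",(-.11,.18,0),si(255,574)),("side",(-.11,-.18,0),si(585,352))]
dobs=[("side",(.256,0,.218),si(399,371)),("side",(.256,-.018,.218),si(374,363)),("scene",(.256,0,.218),sc(79,171)),("scene",(.256,-.018,.218),sc(95,160)),
("scene",(.215,.05,.1927),sc(54,241)),("side",(.215,.05,.1927),si(489,381))]
def res(p,split=False):
    out=[]
    for n,o,u in obs: out.append(proj(n,own2w(p,o))[0]-u)
    for n,o,u in dobs: out.append(proj(n,own2w(p,door(p[3],*o)))[0]-u)
    return np.concatenate(out)
p0=[.6,.35,1.5,.3]
s=least_squares(res,p0,loss="soft_l1");print(s.x);print(np.round(s.fun.reshape(-1,2),1))
np.save("pose.npy",s.x)
p=s.x
for nm,o in [("knob",door(p[3],.215,.034,.1927)),("bok",door(p[3],.278,.011,.187-.158*.045)),("knob_home",door(0,.215,.034,.197)),("keeper",(-.11,.148,.187)),("notch",(-.121,.148,.187)),("hinge",(-.11,-.13,.2)),("freeedge",door(p[3],.256,0,.218))]:
    print(nm,own2w(p,o)[0].round(4), [proj(n,own2w(p,o))[0].round(1).tolist() for n in("scene","side")])
E
```

```text
[0.58916235 0.2142395  2.15339798 0.34204351]
[[-1.4 -0.8]
 [-0.2 -1.5]
 [ 1.7 -0.2]
 [ 0.7 -1.1]
 [-1.1  1.2]
 [ 0.  -1.2]
 [-1.2 -1.5]
 [ 0.7 -1.6]
 [ 1.6 -1.8]
 [ 0.1  0.1]
 [ 0.8 -0.7]
 [-0.6 -0.6]
 [-0.7 -0.8]
 [-0.7 -1.7]
 [ 0.3 -0.6]
 [-1.2  0.8]
 [ 2.1  0.7]]
knob [0.6559 0.0018 0.1927] [[357.2, 277.9], [335.4, 187.4]]
bok [ 0.5996 -0.0347  0.1799] [[349.9, 255.9], [313.4, 205.7]]
knob_home [0.5974 0.0472 0.197 ] [[387.9, 262.0], [306.8, 175.8]]
keeper [0.5261 0.041  0.187 ] [[395.3, 239.3], [276.6, 184.5]]
notch [0.5322 0.0318 0.187 ] [[390.3, 240.0], [279.6, 186.9]]
hinge [0.7582 0.1939 0.2   ] [[435.3, 349.1], [360.5, 130.3]]
freeedge [ 0.6041 -0.0105  0.218 ] [[360.9, 249.6], [313.4, 185.4]]
```

Run:
```python
from h import *
p=np.load("pose.npy")
def ray(n,rc,z):
    c=C[n];u=cv2.undistortPoints(np.array([[[rc[1],rc[0]]]],float),c["mtx"],c["dist_coeffs"])[0,0]
    d=c["T"][:3,:3]@[u[0],u[1],1];o=c["T"][:3,3];return (o+d*(z-o[2])/d[2]).round(3)
for nm,a,b,z in [("lantern",(264.8,504.6),(110.3,270.4),.235),("kettle",(207.8,200.2),(463.6,291.4),0),("grinder",(277.3,217),(368,363.3),0),("carafe",(347,259),(289.8,399.2),0),("mug",(262.2,402.8),(318.4,340.6),0),("jar",(233.8,362.5),(279.8,230.9),0)]:
    A=ray("scene",a,z);B=ray("side",b,z);c,s=np.cos(p[2]),np.sin(p[2]);d=B[:2]-p[:2]
    print(nm,A,B,"own",(c*d[0]+s*d[1]).round(3),(-s*d[0]+c*d[1]).round(3))
```

```text
lantern [0.544 0.273 0.235] [0.537 0.273 0.235] own 0.078 0.011
kettle [ 0.468 -0.507  0.   ] [ 0.479 -0.511  0.   ] own -0.545 0.491
grinder [ 0.652 -0.353  0.   ] [ 0.653 -0.348  0.   ] own -0.505 0.256
carafe [ 0.784 -0.174  0.   ] [ 0.781 -0.17   0.   ] own -0.426 0.051
mug [0.436 0.05  0.   ] [ 0.629 -0.222  0.   ] own -0.386 0.207
jar [ 0.388 -0.074  0.   ] [ 0.387 -0.072  0.   ] own -0.128 0.326
```

Request:
{"fn": "move_arm", "kwargs": {
  "steps": [1, 0, 0, 4, 0, 0, 0, 1, 0, 0, 4, 0, 0, 0, 1, 0, 0, 4, 0, 0, 0, 1, 0, 0, 4, 0, 0, 0, 1, 2.4, -3.2, 0, 0, 0, -2, 1, 2.4, -3.2, 0, 0, 0, -2, 1, 2.4, -3.2, 0, 0, 0, -2, 1, 2.4, -3.2, 0, 0, 0, -2]
}}

```text
t: 2.9
eef_pos: [0.2486, 0.5283, 0.4165]
tool_rot: [0.0, 0.183, 0.983, 0.0]
contact_force: [0.8, 0.4, 0.8]
gripper_width: 1.002
```

Request:
{"fn": "move_arm", "kwargs": {
  "steps": [1, 2.9, -3.75, 0, 0, 0, -2, 1, 2.9, -3.75, 0, 0, 0, -2, 1, 2.9, -3.75, 0, 0, 0, -2, 1, 2.9, -3.75, 0, 0, 0, -2, 1, 2.9, -3.75, 0, 0, 0, -2, 1, 2.9, -3.75, 0, 0, 0, -2, 1, 2.9, -3.75, 0, 0, 0, -2, 1, 2.9, -3.75, 0, 0, 0, -2]
}}

```text
t: 3.7
eef_pos: [0.4806, 0.2279, 0.4167]
tool_rot: [0.0, 0.318, 0.948, 0.0]
contact_force: [0.1, 0.2, -0.4]
gripper_width: 0.997
```

Request:
{"fn": "move_arm", "kwargs": {
  "steps": [1, 2.9, -3.75, 0, 0, 0, 0, 1, 2.9, -3.75, 0, 0, 0, 0, 1, 2.9, -3.75, 0, 0, 0, 0, 1, 2.9, -3.75, 0, 0, 0, 0, 1, 2.9, -3.75, -2, 0, 0, 0, 1, 2.9, -3.75, -4, 0, 0, 0, 1, 0, 0, -4, 0, 0, 0, 1, 0, 0, 0, 0, 0, 0]
}}

```text
t: 4.5
eef_pos: [0.6447, 0.0122, 0.319]
tool_rot: [-0.005, 0.318, 0.948, -0.002]
contact_force: [-0.8, 1.3, -1.4]
gripper_width: 0.997
```

```bash
cat >> h.py <<'E'
from scipy.spatial.transform import Rotation as R
def wrist(name):
    from station import status,cams
    o=status.get_obs();c=cams.read_camera("wrist");cv2.imwrite(f"pics/{name}.png",c["pixels"][:,:,::-1])
    T=np.eye(4);T[:3,:3]=R.from_quat(np.roll(o["tool_rot"],-1)).as_matrix();T[:3,3]=o["eef_pos"]
    c["T"]=T@c["T_tool_cam"];C["wrist"]=c;return o,c
E
python3 - <<'E'
from h import *
from station import models,status
p=np.load("pose.npy")
o,c=wrist("w1");print(o["t"],o["eef_pos"],o["tool_rot"],o["contact_force"])
print(models.place_of("wrist","lift_knob"),models.place_of("wrist","bar_over_keeper"))
for nm,q in [("knob",door(p[3],.215,.034,.1927)),("end",door(p[3],.215,.05,.1927)),("root",door(p[3],.215,.014,.1927)),("bok",door(p[3],.278,.011,.187-.158*.045)),("freeedge",door(p[3],.256,0,.218)),("hinge",door(p[3],0,0,.218)),("topcorner",(-.11,.18,.235))]:
    print(nm,proj("wrist",own2w(p,q))[0].round(1))
E
```

```text
4.5 [0.64469325 0.01217646 0.3189694 ] [-0.00459351  0.31826388  0.94798817 -0.00233121] [-0.81742092  1.26744885 -1.39437698]
[{'position': [274.6, 328.1], 'score': 0.6}] [{'position': [234.3, 226.3], 'score': 0.62}]
knob [326.8 272.1]
end [326.8 296.3]
root [326.7 240.6]
bok [227.6 230.9]
freeedge [250.1 227.2]
hinge [692.7 229. ]
topcorner [157.1  14.2]
```

View pics/w1.png

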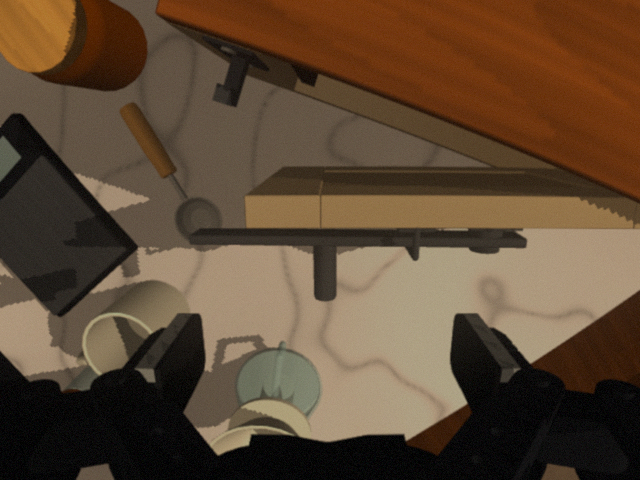

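Request:
{"fn": "move_arm", "kwargs": {
  "steps": [1, 0, 0, 0, 0, 0, 0, 1, 0.1, -0.1, -4, 0, 0, 0, 1, 0, 0, -4, 0, 0, 0, 1, 0, 0, -2, 0, 0, 0, 1, 0, 0, 0, 0, 0, 0, 1, 0, 0, 0, 0, 0, 0]
}}

```text
t: 5.25
eef_pos: [0.6494, 0.0126, 0.2267]
tool_rot: [0.001, 0.317, 0.948, 0.001]
contact_force: [0.6, 0.0, -0.6]
gripper_width: 0.999
```

Request:
{"fn": "move_arm", "kwargs": {
  "steps": [1, 0.7, -1.2, 0, 0, 0, 0, 1, 0, 0, -1.4, 0, 0, 0, 1, 0, 0, -1.4, 0, 0, 0, 1, 0, 0, 0, 0, 0, 0, 1, 0, 0, 0, 0, 0, 0]
}}

```text
t: 5.75
eef_pos: [0.6548, 0.0003, 0.1958]
tool_rot: [-0.001, 0.317, 0.948, -0.0]
contact_force: [-0.3, -1.2, -0.2]
gripper_width: 1.002
```

Run:
```python
from h import *
p=np.load("pose.npy")
o,c=wrist("w2");print(o["t"],o["eef_pos"],o["tool_rot"],o["contact_force"],o["torque"])
for nm,q in [("knob",door(p[3],.215,.034,.1927)),("end",door(p[3],.215,.05,.1927)),("root",door(p[3],.215,.014,.1927))]:
    print(nm,proj("wrist",own2w(p,q))[0].round(1),own2w(p,q))
```

```text
5.75 [6.54845805e-01 3.03099685e-04 1.95773522e-01] [-7.95825900e-04  3.17166423e-01  9.48369524e-01 -2.70997450e-04] [-0.28341142 -1.244354   -0.24226891] [-0.03504442 -0.00677414 -0.00596645]
knob [333.9 349.5] [[0.65592907 0.00178198 0.1927    ]]
end [333.6 391.3] [[ 0.66870359 -0.00785191  0.1927    ]]
root [334.2 292.4] [[0.63996093 0.01382434 0.1927    ]]
```

View pics/w2.png

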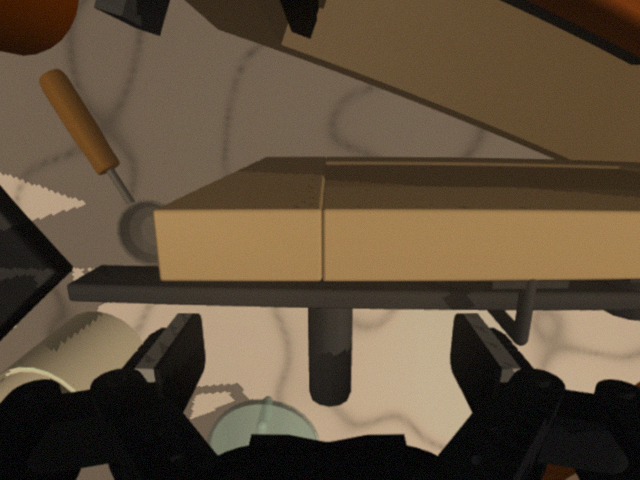

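Request:
{"fn": "move_arm", "kwargs": {
  "steps": [0, 0, 0, 0.2, 0, 0, 0, -0.5, 0, 0, 0, 0, 0, 0, -1, 0, 0, 0, 0, 0, 0, -1, 0, 0, 0, 0, 0, 0, -1, 0, 0, 0, 0, 0, 0, -1, 0, 0, 0, 0, 0, 0, -1, 0, 0, 0, 0, 0, 0, -1, 0, 0, 0, 0, 0, 0],
  "newtons": 50
}}

```text
t: 6.6
eef_pos: [0.6557, 0.0006, 0.1989]
tool_rot: [0.0, 0.317, 0.948, 0.0]
contact_force: [1.2, 1.7, 0.6]
gripper_width: 0.15
```

Request:
{"fn": "move_arm", "kwargs": {
  "steps": [-1, 0, 0, 0.5, 0, 0, 0, -1, 0, 0, 0.5, 0, 0, 0, -1, 0, 0, 0.5, 0, 0, 0, -1, 0, 0, 0.2, 0, 0, 0, -1, 0, 0, 0, 0, 0, 0, -1, 0, 0, 0, 0, 0, 0]
}}

```text
t: 7.2
eef_pos: [0.6559, 0.0011, 0.2162]
tool_rot: [0.0, 0.317, 0.948, 0.001]
contact_force: [2.0, 4.6, -1.7]
gripper_width: 0.141
```

Run:
```python
from h import *
p=np.load("pose.npy")
o,c=wrist("w3");print(o["t"],o["eef_pos"],o["tool_rot"],o["contact_force"],o["torque"])
from station import cams
c=cams.read_camera("side");a=c["pixels"][80:250,200:400,::-1];cv2.imwrite("pics/s3.png",cv2.resize(a,None,fx=3.5,fy=3.5,interpolation=cv2.INTER_CUBIC))
```

```text
7.2 [0.65586332 0.00108941 0.2162179 ] [4.36249967e-04 3.16868768e-01 9.48468950e-01 8.02378779e-04] [ 2.02026276  4.57364095 -1.70365682] [ 0.89907834 -0.52988737  0.00474625]
```

View pics/w3.png

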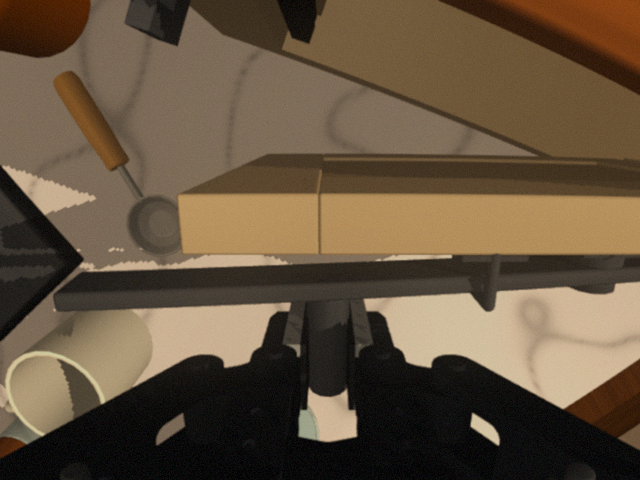

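View pics/s3.png

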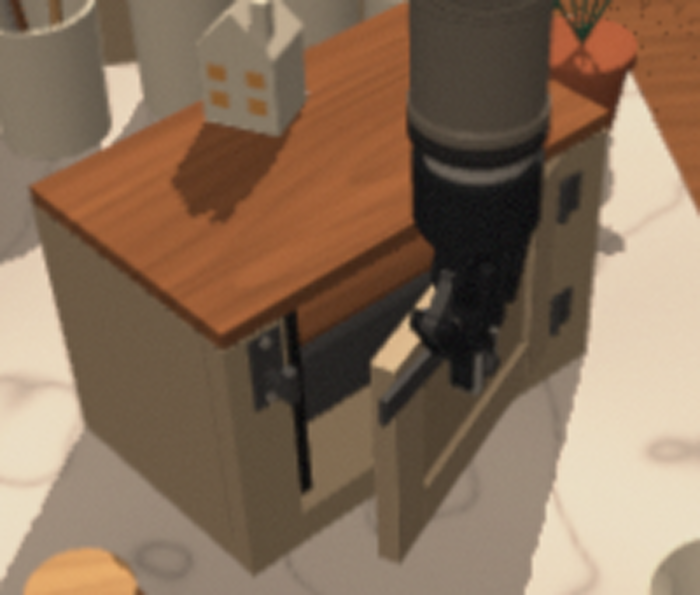

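Run:
```python
from h import *
p=np.load("pose.npy");h=own2w(p,(-.11,-.13,0))[0][:2];v=np.array([.6559,.0011])-h
print(h,np.hypot(*v))
def pos(d): c,s=np.cos(d),np.sin(d); return h+np.array([c*v[0]-s*v[1],s*v[0]+c*v[1]])
for i in range(14):
    a,b=pos(-i*.0292),pos(-(i+1)*.0292);print(round(.342-(i+1)*.0292,3),((b-a)*100).round(2),b.round(4))
```

```text
[0.75823859 0.19391153] 0.21828758701235684
0.313 [-0.56  0.31] [0.6503 0.0042]
0.284 [-0.55  0.32] [0.6448 0.0074]
0.254 [-0.54  0.34] [0.6394 0.0108]
0.225 [-0.53  0.35] [0.6341 0.0143]
0.196 [-0.52  0.37] [0.6289 0.018 ]
0.167 [-0.51  0.39] [0.6239 0.0219]
0.138 [-0.5  0.4] [0.6189 0.0259]
0.108 [-0.48  0.41] [0.614 0.03 ]
0.079 [-0.47  0.43] [0.6093 0.0343]
0.05 [-0.46  0.44] [0.6047 0.0387]
0.021 [-0.45  0.45] [0.6003 0.0433]
-0.008 [-0.43  0.47] [0.5959 0.0479]
-0.038 [-0.42  0.48] [0.5917 0.0527]
-0.067 [-0.41  0.49] [0.5877 0.0577]
```

Request:
{"fn": "move_arm", "kwargs": {
  "steps": [-1, -0.56, 0.31, 0, 0, 0, -1.67, -1, -0.55, 0.32, 0, 0, 0, -1.67, -1, -0.54, 0.34, 0, 0, 0, -1.67, -1, -0.53, 0.35, 0, 0, 0, -1.67, -1, -0.52, 0.37, 0, 0, 0, -1.67, -1, -0.51, 0.39, 0, 0, 0, -1.67, -1, 0, 0, 0, 0, 0, 0]
}}

```text
t: 8.0
eef_pos: [0.6235, 0.0222, 0.2162]
tool_rot: [0.0, 0.399, 0.917, 0.001]
contact_force: [4.1, 4.6, -3.2]
gripper_width: 0.141
```

Request:
{"fn": "move_arm", "kwargs": {
  "steps": [-1, -0.46, 0.43, 0, 0, 0, -1.67, -1, -0.48, 0.41, 0, 0, 0, -1.67, -1, -0.47, 0.43, 0, 0, 0, -1.67, -1, 0, 0, 0, 0, 0, 0]
}}

```text
t: 8.4
eef_pos: [0.6094, 0.0344, 0.2162]
tool_rot: [0.0, 0.438, 0.899, 0.001]
contact_force: [2.9, 3.0, -3.6]
gripper_width: 0.143
```

Run:
```python
from h import *
p=np.load("pose.npy")
o,c=wrist("w4");print(o["t"],o["eef_pos"],o["tool_rot"],o["contact_force"],o["torque"])
```

```text
8.4 [0.60943063 0.03439142 0.21615029] [4.27598305e-04 4.38167625e-01 8.98892994e-01 5.79228175e-04] [ 2.90249393  3.00614165 -3.55742289] [ 0.67898417 -0.73076776  0.01866116]
```

View pics/w4.png

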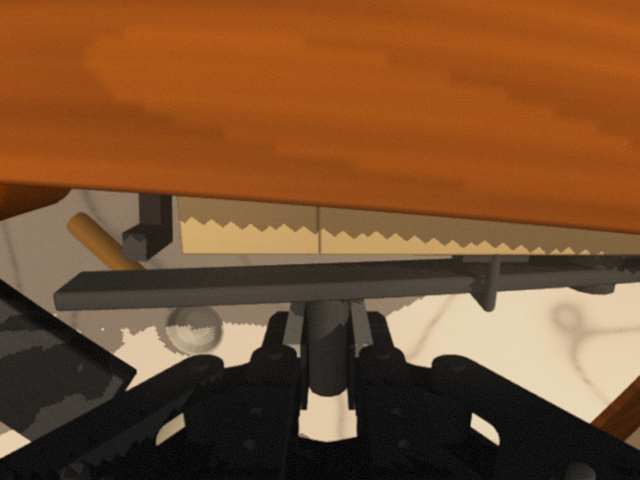

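Request:
{"fn": "move_arm", "kwargs": {
  "steps": [-1, -0.23, 0.22, 0, 0, 0, -0.83, -1, -0.23, 0.22, 0, 0, 0, -0.83, -1, 0, 0, 0, 0, 0, 0]
}}

```text
t: 8.75
eef_pos: [0.6053, 0.0383, 0.2162]
tool_rot: [0.001, 0.451, 0.892, 0.001]
contact_force: [3.8, 4.8, -3.2]
gripper_width: 0.144
```

Request:
{"fn": "move_arm", "kwargs": {
  "steps": [-1, -0.07, 0.07, 0, 0, 0, -0.26, -1, -0.07, 0.07, 0, 0, 0, -0.26, -1, 0, 0, 0, 0, 0, 0]
}}

```text
t: 9.05
eef_pos: [0.6042, 0.0395, 0.2162]
tool_rot: [0.001, 0.455, 0.89, 0.001]
contact_force: [3.8, 4.3, -3.1]
gripper_width: 0.141
```

Request:
{"fn": "move_arm", "kwargs": {
  "steps": [-1, -0.07, 0.07, 0, 0, 0, -0.26, -1, -0.07, 0.07, 0, 0, 0, -0.26, -1, 0, 0, 0, 0, 0, 0]
}}

```text
t: 9.35
eef_pos: [0.6034, 0.0403, 0.2164]
tool_rot: [0.002, 0.459, 0.888, 0.001]
contact_force: [5.3, 3.8, -2.8]
gripper_width: 0.145
```

Request:
{"fn": "move_arm", "kwargs": {
  "steps": [-1, -0.07, 0.07, 0, 0, 0, -0.26, -1, 0, 0, 0, 0, 0, 0]
}}

```text
t: 9.55
eef_pos: [0.603, 0.0407, 0.2165]
tool_rot: [0.002, 0.461, 0.887, 0.001]
contact_force: [7.6, 2.4, -4.0]
gripper_width: 0.145
```

Request:
{"fn": "move_arm", "kwargs": {
  "steps": [-1, -0.07, 0.07, 0, 0, 0, -0.26, -1, 0, 0, 0, 0, 0, 0]
}}

```text
t: 9.75
eef_pos: [0.6026, 0.0411, 0.2167]
tool_rot: [0.003, 0.463, 0.886, 0.001]
contact_force: [7.5, 1.1, -4.1]
gripper_width: 0.146
```

Request:
{"fn": "move_arm", "kwargs": {
  "steps": [-1, -0.07, 0.07, 0, 0, 0, -0.26, -1, 0, 0, 0, 0, 0, 0]
}}

```text
t: 9.95
eef_pos: [0.6022, 0.0415, 0.2168]
tool_rot: [0.003, 0.465, 0.885, 0.001]
contact_force: [8.0, 0.9, -4.4]
gripper_width: 0.143
```

Request:
{"fn": "move_arm", "kwargs": {
  "steps": [-1, -0.07, 0.07, 0, 0, 0, -0.26, -1, -0.07, 0.07, 0, 0, 0, -0.26, -1, 0, 0, 0, 0, 0, 0]
}}

```text
t: 10.25
eef_pos: [0.6015, 0.0423, 0.217]
tool_rot: [0.004, 0.47, 0.883, 0.001]
contact_force: [10.9, -1.2, -4.1]
gripper_width: 0.146
```

Request:
{"fn": "move_arm", "kwargs": {
  "steps": [-1, -0.07, 0.07, 0, 0, 0, -0.2, -1, -0.07, 0.07, 0, 0, 0, -0.2, -1, 0, 0, 0, 0, 0, 0]
}}

```text
t: 10.55
eef_pos: [0.6008, 0.043, 0.2173]
tool_rot: [0.005, 0.473, 0.881, 0.001]
contact_force: [12.9, -2.3, -4.3]
gripper_width: 0.141
```

Run:
```python
from h import *
p=np.load("pose.npy")
o,c=wrist("w5");print(o["t"],o["eef_pos"],o["tool_rot"],o["contact_force"],o["torque"])
```

```text
10.55 [0.60079324 0.04303244 0.2173201 ] [4.78603064e-03 4.72780484e-01 8.81166905e-01 7.70276602e-04] [12.8899473  -2.29619928 -4.34343008] [-0.48974453 -2.42040481  0.39226871]
```

View pics/w5.png

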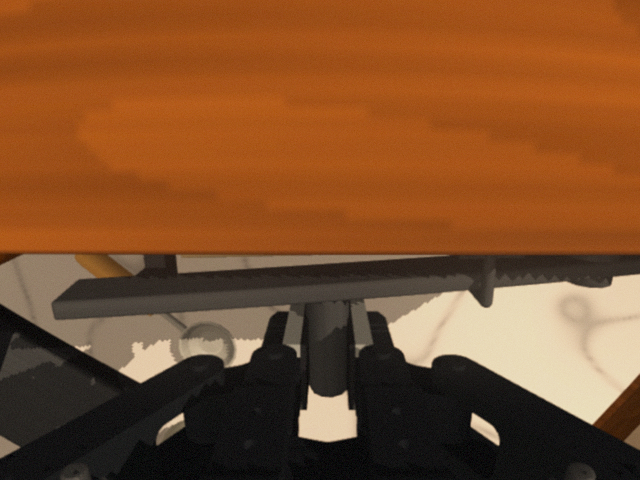

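Request:
{"fn": "move_arm", "kwargs": {
  "steps": [-1, -0.07, 0.07, 0, 0, 0, 0, -1, -0.04, 0.04, 0, 0, 0, 0, -1, 0, 0, 0, 0, 0, 0]
}}

```text
t: 10.9
eef_pos: [0.6003, 0.0435, 0.2176]
tool_rot: [0.006, 0.473, 0.881, 0.001]
contact_force: [14.1, -3.3, -4.7]
gripper_width: 0.144
```

Run:
```python
from station import status
o=status.get_obs();print(o["t"],o["eef_pos"],o["tool_rot"],o["contact_force"],o["torque"])
```

```text
10.9 [0.60029075 0.04354946 0.21756267] [5.54185309e-03 4.72998278e-01 8.81045514e-01 8.47738715e-04] [14.09217913 -3.32582624 -4.66663248] [-0.68769675 -2.74051516  0.37178464]
```

Request:
{"fn": "move_arm", "kwargs": {
  "steps": [-1, -0.07, 0.07, 0, 0, 0, 0, -1, 0, 0, 0, 0, 0, 0]
}}

```text
t: 11.1
eef_pos: [0.6, 0.0439, 0.2177]
tool_rot: [0.006, 0.473, 0.881, 0.001]
contact_force: [15.1, -2.9, -5.7]
gripper_width: 0.143
```

Run:
```python
from h import *
o,c=wrist("w6");print(o["t"],o["eef_pos"],o["tool_rot"],o["contact_force"],o["torque"])
```

```text
11.1 [0.59997817 0.04393062 0.21770903] [0.00604134 0.47316278 0.88095384 0.00090689] [15.0737914  -2.87899743 -5.72052069] [-0.91451054 -2.8809698   0.3060591 ]
```

View pics/w6.png

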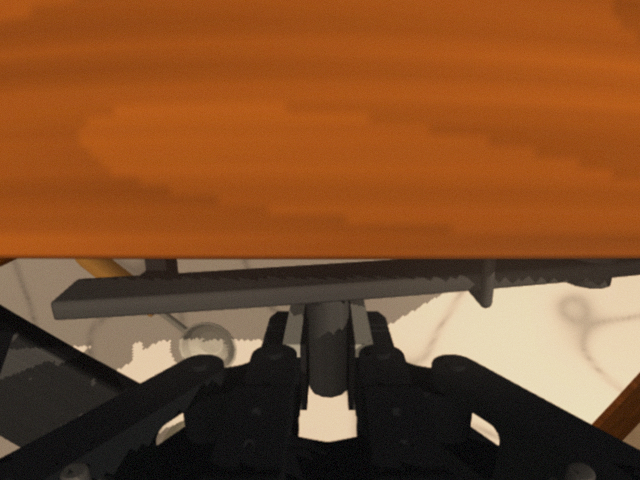

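Request:
{"fn": "move_arm", "kwargs": {
  "steps": [-1, -0.04, 0.04, 0, 0, 0, 0, -1, 0, 0, -0.3, 0, 0, 0, -1, 0, 0, -0.2, 0, 0, 0, -1, 0, 0, 0, 0, 0, 0]
}}

```text
t: 11.55
eef_pos: [0.5997, 0.0436, 0.2131]
tool_rot: [0.006, 0.474, 0.881, 0.001]
contact_force: [11.6, -4.2, -1.9]
gripper_width: 0.142
```

Request:
{"fn": "move_arm", "kwargs": {
  "steps": [-1, 0, 0, -0.1, 0, 0, 0, -1, 0, 0, -0.1, 0, 0, 0, -1, 0, 0, 0, 0, 0, 0]
}}

```text
t: 11.85
eef_pos: [0.5998, 0.0434, 0.2115]
tool_rot: [0.006, 0.474, 0.881, 0.001]
contact_force: [12.2, -6.5, -0.3]
gripper_width: 0.144
```

Run:
```python
from station import status
o=status.get_obs();print(o["t"],o["eef_pos"],o["tool_rot"],o["contact_force"],o["torque"])
```

```text
11.85 [0.59977995 0.04335873 0.21148838] [0.00635938 0.47361168 0.8807103  0.00094801] [12.19466689 -6.50690445 -0.26639644] [-1.03652091 -2.64877201  0.39686449]
```

Request:
{"fn": "move_arm", "kwargs": {
  "steps": [-1, -0.03, 0.04, -0.1, 0, 0, 0, -1, 0, 0, -0.1, 0, 0, 0, -1, 0, 0, 0, 0, 0, 0]
}}

```text
t: 12.15
eef_pos: [0.5997, 0.0434, 0.2098]
tool_rot: [0.007, 0.474, 0.881, 0.001]
contact_force: [12.2, -5.8, 2.4]
gripper_width: 0.146
```

Run:
```python
from h import *
o,c=wrist("w7");print(o["t"],o["eef_pos"],o["tool_rot"],o["contact_force"],o["torque"])
```

```text
12.15 [0.59965233 0.0434248  0.20980143] [0.00662456 0.47374936 0.88063423 0.00100507] [12.15063998 -5.83485529  2.36755855] [-1.21661551 -2.63140853  0.30925328]
```

View pics/w7.png

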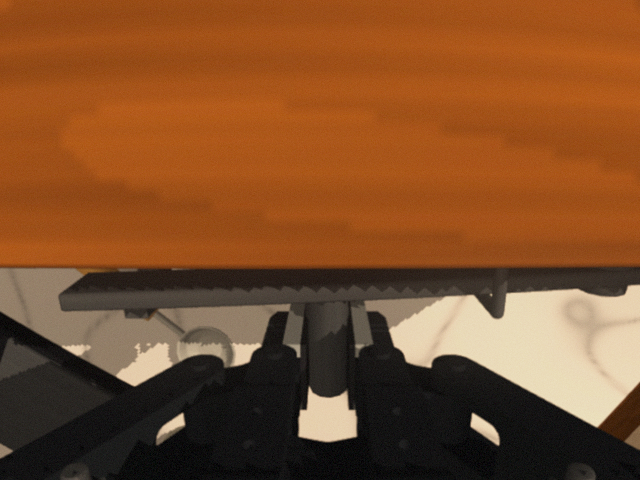

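Run:
```python
from h import *
from station import status
import sys
p=np.load("pose.npy")
o=status.get_obs()
d=dict(np.load("wrist0.npz"));T=np.eye(4);T[:3,:3]=R.from_quat(np.roll(o["tool_rot"],-1)).as_matrix();T[:3,3]=o["eef_pos"]
d["T"]=T@d["T_tool_cam"];C["wrist"]=d
for off in(0,.002,.004):
    print(off,[proj("wrist",own2w(p,(-.136-off,y,z)))[0].round(0).tolist() for y in(.144,.152) for z in(.201,.197)])
for th in(.01,.02,.03):
  print(th,"bar front top/bottom tip",[proj("wrist",own2w(p,door(th,r,.014,z)))[0].round(0).tolist() for r,z in((.317,.209),(.317,.2255),(.278,.199),(.278,.219))], "knob end",proj("wrist",own2w(p,door(th,.215,.05,.204)))[0].round(0))
a=cv2.imread("pics/w7.png")[240:340,40:260];cv2.imwrite("pics/w7c.png",cv2.resize(a,None,fx=3.5,fy=3.5,interpolation=cv2.INTER_CUBIC))
```

```text
0 [[152.0, 307.0], [156.0, 302.0], [129.0, 307.0], [134.0, 302.0]]
0.002 [[152.0, 312.0], [157.0, 307.0], [130.0, 312.0], [135.0, 307.0]]
0.004 [[153.0, 318.0], [158.0, 313.0], [130.0, 317.0], [135.0, 312.0]]
0.01 bar front top/bottom tip [[14.0, 290.0], [-22.0, 311.0], [139.0, 279.0], [112.0, 303.0]] knob end [330. 381.]
0.02 bar front top/bottom tip [[16.0, 299.0], [-19.0, 321.0], [141.0, 287.0], [114.0, 312.0]] knob end [331. 386.]
0.03 bar front top/bottom tip [[19.0, 308.0], [-15.0, 331.0], [143.0, 294.0], [116.0, 321.0]] knob end [333. 391.]
```

View pics/w7c.png

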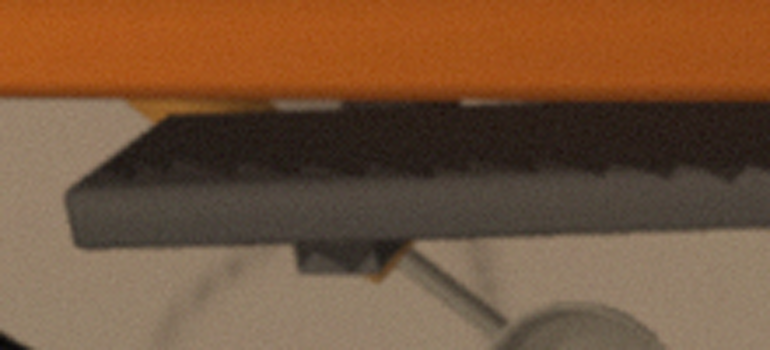

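Request:
{"fn": "move_arm", "kwargs": {
  "steps": [-1, 0, 0, -0.1, 0, 0, 0, -1, 0, 0, -0.1, 0, 0, 0, -1, 0, 0, 0, 0, 0, 0]
}}

```text
t: 12.5
eef_pos: [0.5995, 0.0434, 0.2075]
tool_rot: [0.006, 0.474, 0.881, 0.001]
contact_force: [12.3, -5.7, 0.5]
gripper_width: 0.145
```

Request:
{"fn": "move_arm", "kwargs": {
  "steps": [-1, 0, 0, -0.1, 0, 0, 0, -1, 0, 0, -0.1, 0, 0, 0, -1, 0, 0, 0, 0, 0, 0]
}}

```text
t: 12.8
eef_pos: [0.5995, 0.0434, 0.2056]
tool_rot: [0.006, 0.474, 0.88, 0.001]
contact_force: [11.5, -6.6, 1.0]
gripper_width: 0.142
```

Run:
```python
from h import *
o,c=wrist("w8");print(o["t"],o["eef_pos"],o["tool_rot"],o["contact_force"],o["torque"])
```

```text
12.8 [0.5995129  0.04339026 0.20560009] [0.00641958 0.47404061 0.8804791  0.00091565] [11.52855694 -6.64548387  0.95320274] [-1.23291617 -2.62302225  0.1019205 ]
```

View pics/w8.png

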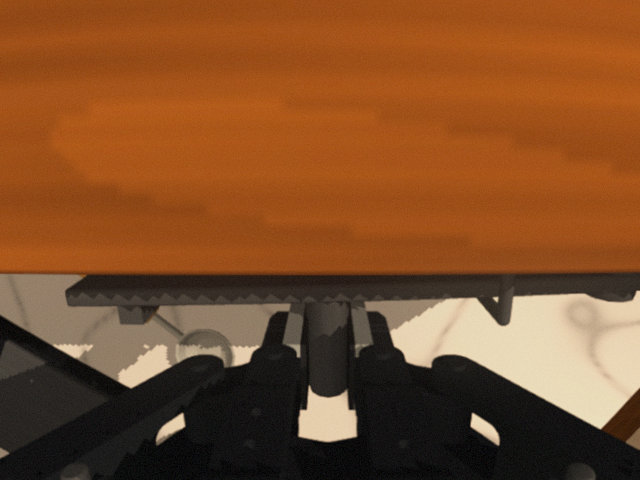

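Request:
{"fn": "move_arm", "kwargs": {
  "steps": [-1, -0.03, 0.05, -0.1, 0, 0, 0, -1, 0, 0, -0.1, 0, 0, 0, -1, 0, 0, 0, 0, 0, 0]
}}

```text
t: 13.15
eef_pos: [0.5995, 0.0435, 0.2046]
tool_rot: [0.007, 0.474, 0.88, 0.001]
contact_force: [7.4, -6.7, 9.0]
gripper_width: 0.138
```

Request:
{"fn": "move_arm", "kwargs": {
  "steps": [-1, 0, 0, -0.05, 0, 0, 0, -1, 0, 0, 0, 0, 0, 0]
}}

```text
t: 13.35
eef_pos: [0.5995, 0.0434, 0.2046]
tool_rot: [0.007, 0.474, 0.88, 0.001]
contact_force: [7.1, -7.1, 12.0]
gripper_width: 0.143
```

Request:
{"fn": "move_arm", "kwargs": {
  "steps": [-1, 0, 0, -0.05, 0, 0, 0, -1, 0, 0, 0, 0, 0, 0]
}}

```text
t: 13.55
eef_pos: [0.5995, 0.0434, 0.2045]
tool_rot: [0.007, 0.474, 0.88, 0.001]
contact_force: [5.2, -7.3, 15.3]
gripper_width: 0.144
```

Run:
```python
from h import *
o,c=wrist("w9");print(o["t"],o["eef_pos"],o["tool_rot"],o["contact_force"],o["torque"])
```

```text
13.55 [0.59954104 0.04340904 0.20450819] [0.0066135  0.47428185 0.88034697 0.00148099] [ 5.17089544 -7.33884851 15.26406377] [-1.33161357 -1.49162736  0.14430935]
```

View pics/w9.png

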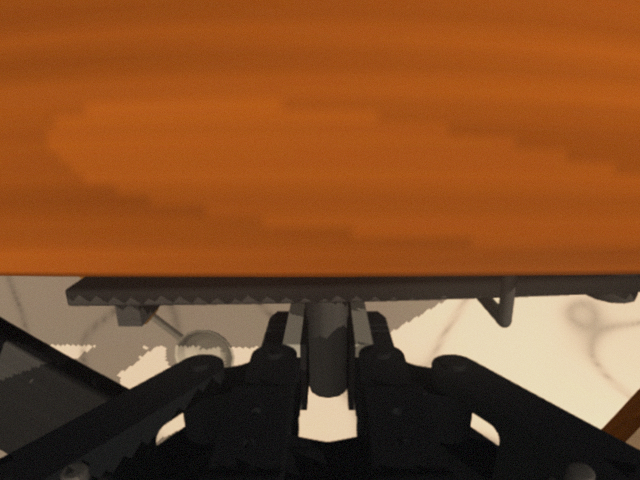

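Request:
{"fn": "move_arm", "kwargs": {
  "steps": [-1, 0, 0, 0.1, 0, 0, 0, -1, 0, 0, 0, 0, 0, 0]
}}

```text
t: 13.8
eef_pos: [0.5995, 0.0434, 0.2046]
tool_rot: [0.007, 0.474, 0.88, 0.001]
contact_force: [8.6, -6.9, 8.5]
gripper_width: 0.147
```

Request:
{"fn": "move_arm", "kwargs": {
  "steps": [-0.5, 0, 0, 0, 0, 0, 0, -0.3, 0, 0, 0, 0, 0, 0, 0, 0, 0, 0, 0, 0, 0, 0.3, 0, 0, 0, 0, 0, 0, 0.3, 0, 0, 0, 0, 0, 0]
}}

```text
t: 14.3
eef_pos: [0.5938, 0.0487, 0.2004]
tool_rot: [-0.0, 0.473, 0.881, -0.0]
contact_force: [0.5, -0.4, -0.6]
gripper_width: 0.646
```

Run:
```python
from h import *
o,c=wrist("w10");print(o["t"],o["eef_pos"],o["tool_rot"],o["contact_force"],o["torque"])
```

```text
14.3 [0.59380345 0.04872312 0.20037169] [-1.72465264e-04  4.72567522e-01  8.81294407e-01 -2.74927664e-04] [ 0.52842081 -0.41257379 -0.55826521] [-0.09698656 -0.11135498  0.0410714 ]
```

View pics/w10.png

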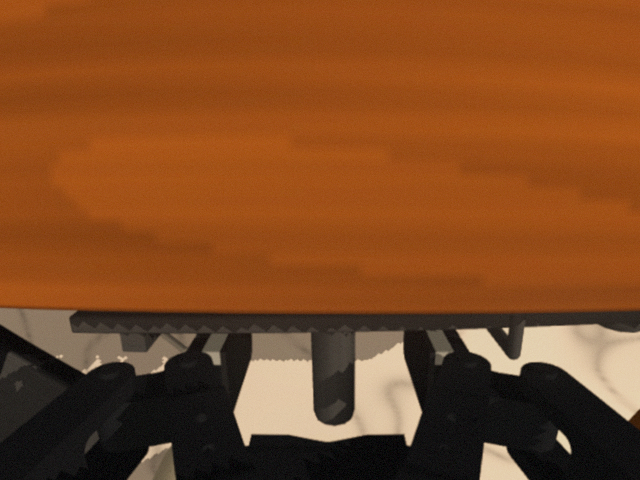

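Request:
{"fn": "move_arm", "kwargs": {
  "steps": [0.3, 0.6, -0.9, 0, 0, 0, 0, 0.5, 0.6, -0.9, 0, 0, 0, 0, 0.8, 1.1, -1.7, 0, 0, 0, 0, 1, 1.1, -1.7, 0, 0, 0, 0, 1, 1.1, -1.7, 0.5, 0, 0, 0, 1, 0, 0, 4, 0, 0, 0, 1, 0, 0, 4, 0, 0, 0, 1, 0, 0, 0, 0, 0, 0]
}}

```text
t: 15.15
eef_pos: [0.6423, -0.0227, 0.2915]
tool_rot: [0.004, 0.474, 0.881, 0.002]
contact_force: [0.7, -1.2, -0.5]
gripper_width: 0.996
```

Run:
```python
from h import *
from station import cams,models
p=np.load("pose.npy")
o,c=wrist("w11");print(o["t"],o["eef_pos"],o["contact_force"])
print("wrist",models.place_of("wrist","lift_knob"),models.place_of("wrist","bar_over_keeper"))
for n,(a,b) in {"side":((80,200),0)and((80,200),(250,400)),"scene":((180,330),(380,570))}.items():
    c=cams.read_camera(n);im=c["pixels"][a[0]:b[0],a[1]:b[1],::-1];cv2.imwrite(f"pics/{n}11.png",cv2.resize(im,None,fx=3.2,fy=3,interpolation=cv2.INTER_CUBIC))
    print(n,models.place_of(n,"bar_over_keeper"),models.place_of(n,"lift_knob"))
for n in("wrist","side","scene"):
  for th in(.014,.023):
    print(n,th,[proj(n,own2w(p,q))[0].round(1).tolist() for q in(door(th,.215,.05,.197),door(th,.215,.034,.197),door(th,.278,.011,.187),door(th,.317,.014,.207))])
```

```text
15.15 [ 0.64229815 -0.02266755  0.29149298] [ 0.74146236 -1.23872476 -0.53701579]
wrist [{'position': [110.1, 328.4], 'score': 0.92}] [{'position': [66.2, 201.8], 'score': 0.7}]
side [{'position': [188.0, 283.3], 'score': 0.83}] [{'position': [179.8, 309.0], 'score': 0.94}]
scene [{'position': [241.3, 386.6], 'score': 0.9}] [{'position': [260.6, 384.0], 'score': 0.73}, {'position': [261.0, 503.1], 'score': 0.51}]
wrist 0.014 [[330.3, 138.1], [329.9, 104.6], [203.5, 61.5], [110.8, 66.6]]
wrist 0.023 [[331.2, 142.1], [330.6, 108.7], [204.0, 66.6], [111.6, 72.9]]
side 0.014 [[312.6, 179.6], [307.8, 176.3], [280.8, 187.7], [267.5, 190.1]]
side 0.023 [[313.3, 179.9], [308.5, 176.6], [281.5, 188.2], [268.4, 190.7]]
scene 0.014 [[379.1, 263.7], [386.6, 262.4], [388.6, 240.4], [383.1, 220.9]]
scene 0.023 [[378.2, 264.0], [385.7, 262.7], [387.5, 240.6], [381.8, 221.2]]
```

View pics/w11.png

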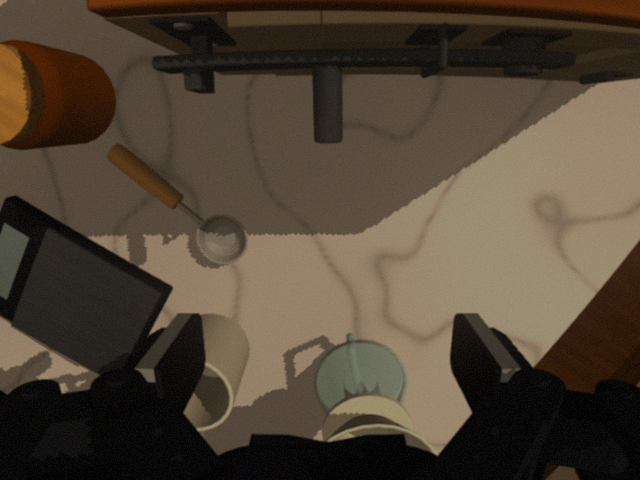

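View pics/side11.png

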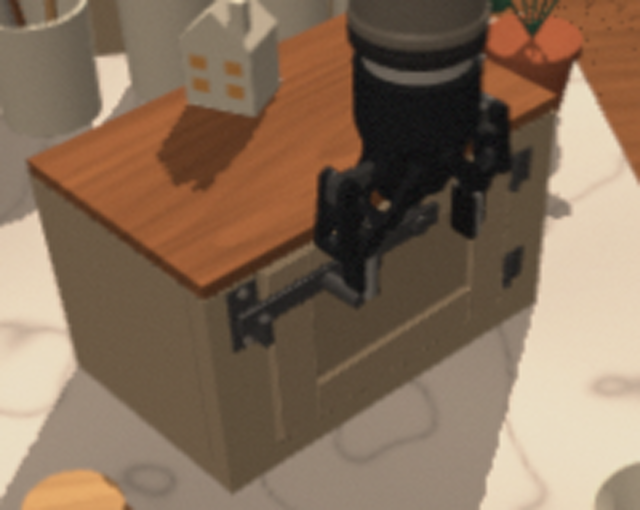

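View pics/scene11.png

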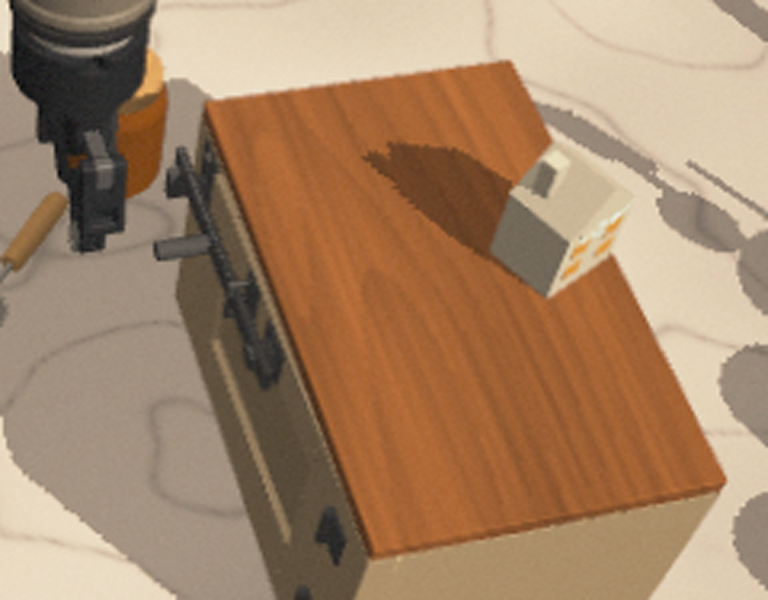

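Request:
{"fn": "move_arm", "kwargs": {
  "steps": [1, 0, 0, 4.5, 0, 0, 0, 1, 0, 0, 4.5, 0, 0, 0, 1, 0, 0, 4.5, 0, 0, 0, 1, 0, 0, 4, 0, 0, 0, 1, 0, 0, 0, 0, 0, 0]
}}

```text
t: 16.1
eef_pos: [0.6408, -0.0211, 0.4667]
tool_rot: [0.004, 0.473, 0.881, 0.002]
contact_force: [0.5, 0.1, -1.0]
gripper_width: 0.999
```

Run:
```python
from h import *
from station import cams,models
p=np.load("pose.npy")
for n,(a,b) in {"side":((150,250),(200,340)),"scene":((200,360),(300,450))}.items():
    c=cams.read_camera(n);im=c["pixels"][:,:,::-1].copy();cv2.imwrite(f"pics/{n}12f.png",im)
    big=cv2.resize(im[a[0]:b[0],a[1]:b[1]],None,fx=7,fy=7,interpolation=cv2.INTER_CUBIC)
    for phi,col in((0,(0,255,0)),(.04,(0,0,255))):
        L=[proj(n,own2w(p,door(.02,.12+k*np.cos(phi)-z*np.sin(phi),.014,.197+k*np.sin(phi)+z*np.cos(phi))))[0] for k,z in((-.02,.01),(.197-.02+.0,.01),(.177,-.01),(-.02,-.01))]
        q=((np.array(L)-[a[1],a[0]]+.5)*7).astype(int);cv2.polylines(big,[q],True,col,1)
    cv2.imwrite(f"pics/{n}12.png",big)
```

```text
(no output)
```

View pics/side12.png

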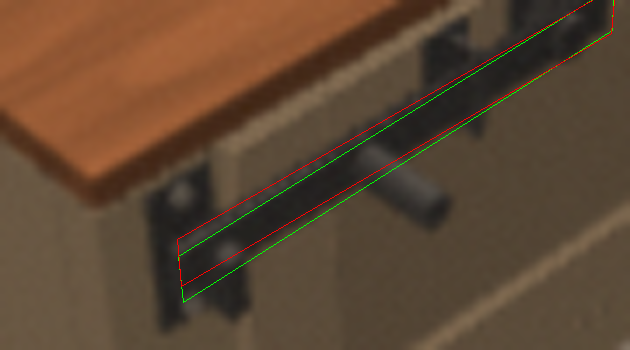

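View pics/scene12.png

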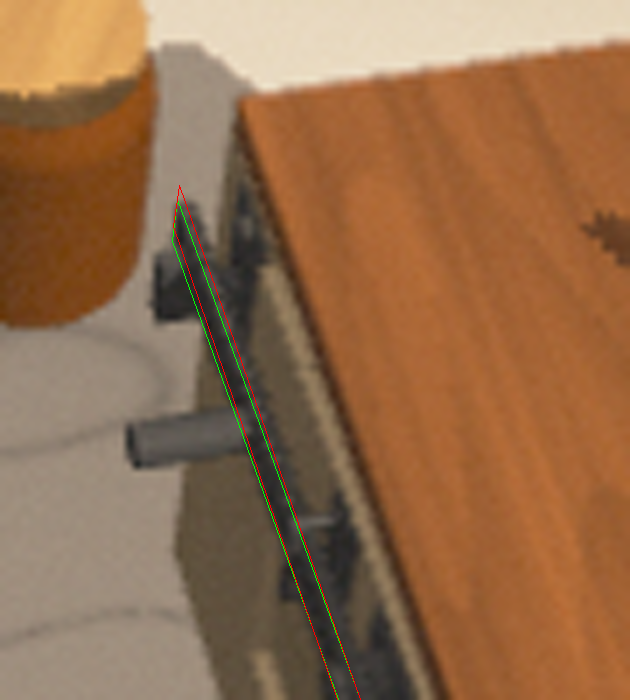

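Run:
```python
from h import *
im=cv2.imread("pics/side12f.png")[150:210,215:315];big=cv2.resize(im,None,fx=8,fy=8,interpolation=cv2.INTER_CUBIC)
cv2.imwrite("pics/side12e.png",np.clip(255*(big/160.)**.6,0,255).astype(np.uint8))
im=cv2.imread("pics/scene12f.png")[215:290,360:440];big=cv2.resize(im,None,fx=8,fy=8,interpolation=cv2.INTER_CUBIC)
cv2.imwrite("pics/scene12e.png",np.clip(255*(big/160.)**.6,0,255).astype(np.uint8))
```

```text
(no output)
```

View pics/side12e.png

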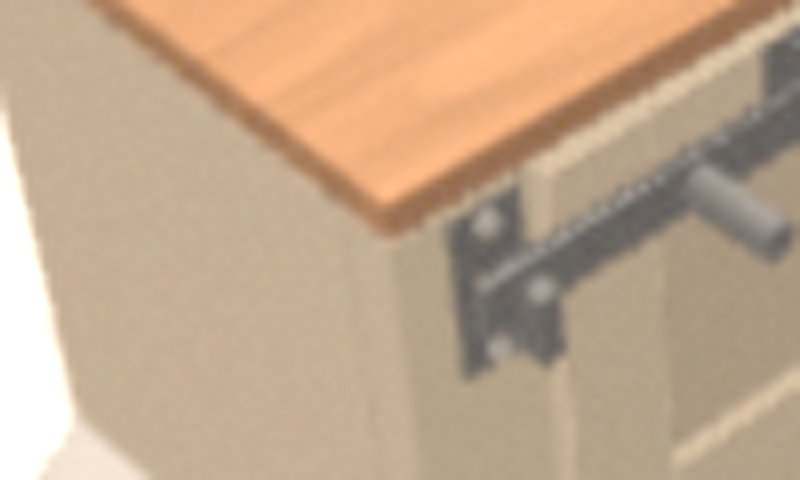

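View pics/scene12e.png

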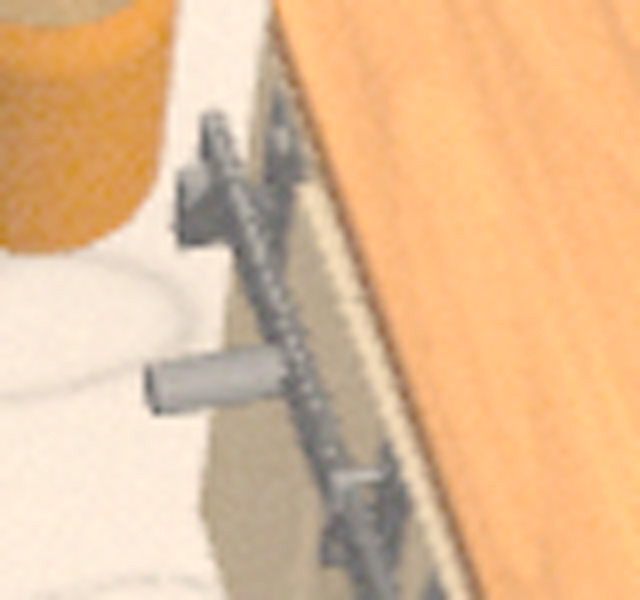

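Request:
{"fn": "move_arm", "kwargs": {
  "steps": [0, -1.9, 3.1, 0, 0, 0, 0, -1, -1.9, 3.1, 0, 0, 0, 0, -1, 0, 0, -4.5, 0, 0, 0, -1, 0, 0, -4.5, 0, 0, 0, -1, 0, 0, -4.5, 0, 0, 0, -1, 0, 0, -4.5, 0, 0, 0, -1, 0, 0, 0, 0, 0, 0, -1, 0, 0, 0, 0, 0, 0]
}}

```text
t: 17.0
eef_pos: [0.6004, 0.0417, 0.2801]
tool_rot: [-0.001, 0.473, 0.881, -0.001]
contact_force: [0.8, 0.4, 0.6]
gripper_width: 0.001
```

Run:
```python
from h import *
o,c=wrist("w13");print(o["t"],o["eef_pos"],o["tool_rot"],o["contact_force"],o["torque"])
```

```text
17.0 [0.60044659 0.04165009 0.280073  ] [-0.00093148  0.4728415   0.88114634 -0.00108889] [0.77212169 0.42035549 0.55218123] [-0.00055714 -0.01670188  0.00189378]
```

View pics/w13.png

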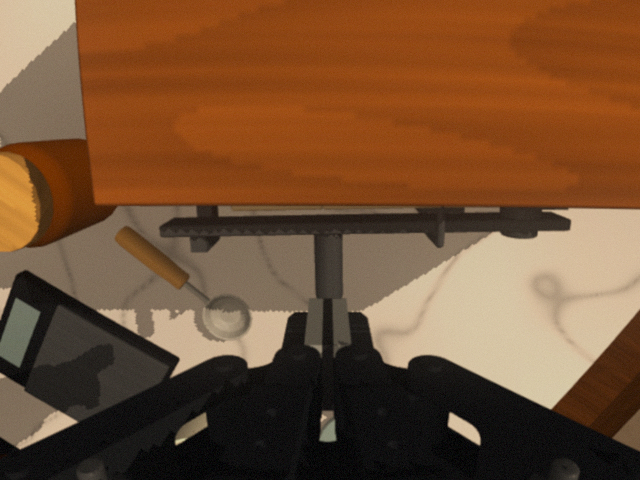

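Request:
{"fn": "move_arm", "kwargs": {
  "steps": [-1, 0.1, -0.1, -2, 0, 0, 0, -1, 0, 0, -2, 0, 0, 0, -1, 0, 0, -0.5, 0, 0, 0, -1, 0, 0, 0, 0, 0, 0, -1, 0, 0, 0, 0, 0, 0]
}}

```text
t: 17.55
eef_pos: [0.6031, 0.0407, 0.2375]
tool_rot: [0.001, 0.473, 0.881, 0.001]
contact_force: [-0.0, -0.9, -0.4]
gripper_width: -0.003
```

Request:
{"fn": "move_arm", "kwargs": {
  "steps": [-1, 0, 0, -0.2, 0, 0, 0, -1, 0, 0, 0, 0, 0, 0]
}}

```text
t: 17.75
eef_pos: [0.6024, 0.0408, 0.2343]
tool_rot: [0.0, 0.473, 0.881, 0.0]
contact_force: [-0.5, -0.4, -0.9]
gripper_width: 0.002
```

Request:
{"fn": "move_arm", "kwargs": {
  "steps": [-1, 0, 0, -0.2, 0, 0, 0, -1, 0, 0, 0, 0, 0, 0]
}}

```text
t: 17.95
eef_pos: [0.6019, 0.0408, 0.2315]
tool_rot: [-0.0, 0.473, 0.881, -0.0]
contact_force: [-0.5, 0.1, -0.1]
gripper_width: 0.001
```

Request:
{"fn": "move_arm", "kwargs": {
  "steps": [-1, 0, 0, -0.1, 0, 0, 0, -1, 0, 0, 0, 0, 0, 0]
}}

```text
t: 18.15
eef_pos: [0.6019, 0.0407, 0.2305]
tool_rot: [-0.0, 0.473, 0.881, -0.0]
contact_force: [-0.6, -1.0, -0.5]
gripper_width: -0.001
```

Request:
{"fn": "move_arm", "kwargs": {
  "steps": [-1, 0, 0, -0.1, 0, 0, 0, -1, 0, 0, 0, 0, 0, 0]
}}

```text
t: 18.35
eef_pos: [0.602, 0.0408, 0.2295]
tool_rot: [-0.0, 0.473, 0.881, -0.0]
contact_force: [0.2, -0.6, -0.4]
gripper_width: 0.003
```

Request:
{"fn": "move_arm", "kwargs": {
  "steps": [-1, 0, 0, -0.1, 0, 0, 0, -1, 0, 0, 0, 0, 0, 0]
}}

```text
t: 18.55
eef_pos: [0.6021, 0.0407, 0.2291]
tool_rot: [-0.0, 0.473, 0.881, 0.0]
contact_force: [-1.5, 0.1, 4.8]
gripper_width: -0.002
```

Request:
{"fn": "move_arm", "kwargs": {
  "steps": [-1, 0, 0, 1, 0, 0, 0, -1, 0, 0, 4, 0, 0, 0, -1, 0, 0, 4, 0, 0, 0, -1, 1.5, -2, 4, 0, 0, 0, -1, 0, 0, 0, 0, 0, 0, -1, 0, 0, 0, 0, 0, 0]
}}

```text
t: 19.15
eef_pos: [0.6176, 0.0199, 0.3601]
tool_rot: [0.001, 0.473, 0.881, 0.001]
contact_force: [0.6, 0.2, -1.2]
gripper_width: -0.003
```

Run:
```python
from h import *
from station import cams,order,models
o,c=wrist("w14");print(o["t"],o["eef_pos"],o["contact_force"])
c=cams.read_camera("side");cv2.imwrite("pics/side14.png",c["pixels"][:,:,::-1])
```

```text
19.15 [0.61762645 0.01990466 0.36006368] [ 0.59421821  0.19898512 -1.2020932 ]
```

View pics/w14.png

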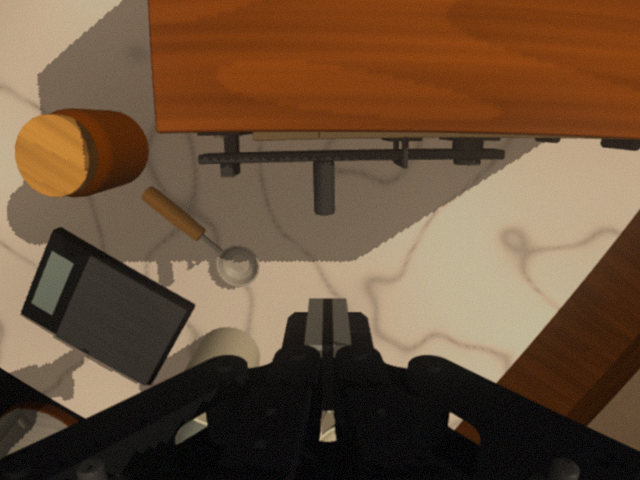

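View pics/side14.png

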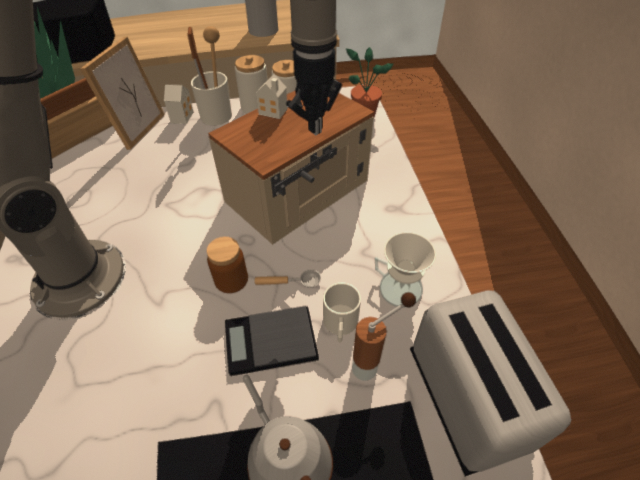

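The pictures show the door shut, the bar behind the nose at about (230,165) in the wrist view, the bystanders unmoved in the side view, and the arm clear of everything.

```bash
python3 -c "
from station import order;print(order.hand_in())"
```

```text
the job is handed in; nothing more can be done
None
```

The cupboard is shut and the job was handed in at about 19 s. No verdict was reported.

**What I did**
- I gripped the lift knob and raised the bar about 17 mm while it was still in front of the keeper.
- I swung the door closed along its hinge arc and pressed it by feel. The seal force came to about 12–14 N by my estimate.
- I lowered the bar behind the nose until it met the notch floor, then let go and backed off.

**What the last checks showed**
- **Bar height:** pressing the knob lightly from above with closed fingertips met solid contact at TCP z = 0.2291. A level bar should give 0.229, so the bar is on the notch floor. The force was under 5 N.
- **Bar position:** the pictures show the bar behind the nose and the door closed. The hook looks clamped about 4 mm outward.
- **Surroundings:** the other things look unmoved in the side view. The arm stands clear, with no force beyond sensor noise.

**Doubts**
- The side and scene pictures alone were too coarse to tell the bar's height to 3 mm, which is why I checked by touch.
- When I lowered the bar in the grip, the floor came about 1.3 mm higher than I expected at the knob, with up to 15 N on the tool. I put this down to slip in the grip.

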